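# Sweep the dried slices off the sorting tray into the pan

### The arm

A 7-joint arm with a two-finger parallel gripper is mounted at the origin on the work surface. World frame = base frame: x ahead of the robot, y to its left, z up, the work surface at z = 0. Lengths are in m, angles in degrees, forces in N, time in s.
With the tool pointing down it reaches from about 0.4 to 0.85 m from the base axis. Payload 6.9 kg.
Tool frame: the origin (TCP) lies on the centre line of the jaws, within the pads' length; the fingertips stand 25 mm ahead of it and the grasp point (between the pads) lies 6 mm ahead of it (r.tip_extent is the distance from the TCP to the fingertips, in m); z points along the fingers, y is the line along which they close (so a half turn about z gives the same grasp; the last joint's range is limited). The gripper opens to 85 mm and grips with 20 to 120 N. Pads are 22 mm wide; open, the fingers measure 114 mm over their backs; the gripper's body (76 mm by 85 mm) begins 54 mm behind the grasp point. The pads swing forward as they close: fully open they stand 13 mm farther back than shut.
Start: joints at [-66.263, 29.078, -13.613, 85.955, 7.202, 65.827, -8.869], TCP at [0.19, 0.595, 0.256] pointing down, gripper open.
Joint ranges: [-176.47, 176.47], [-13.61, 117.27], [-81.72, 77.17], [0.22, 143.17], [-87.28, 267.28], [10, 112.55], [-165.47, 165.47]. Speed limits (degrees/s): [136.94, 136.94, 180, 180, 180, 180, 180].

### API

Orientations are given as [roll, pitch, yaw] about the fixed x, y, z axes, in that order (R = Rz(yaw) Ry(pitch) Rx(roll)).
In Python, from plant import r gives the robot as it stands.
- The arm moves only by the shell command python3 -m creep 'ROWS'. ROWS is JSON, a list that holds one entry, the list of rows, each a list of 5 numbers: the opening, from -1 (shut) to 1 (fully open), so that 0 is half open, then the shift along the tool's x, y, z in m, then the turn about the tool's z in rad. In form: [[[fingers, dx, dy, dz, turn], ...]]. A call has 1 to 5 rows; each row shifts and turns the commanded pose from where the row before left it, along the tool's axes as they then stand; what a row does not reach is not made up. A row lasts 1/12 s, in which the tool goes at most 41.7 mm and 7.16 degrees, less where a joint would pass 70% of its speed; a pose out of reach is approached as far as the arm can. A call with a gripper value outside its range is refused whole. The fingers move at their own pace and stop on an object; the grip force is fixed at half the most. Time passes only in rows, so rows that do not move let the fingers close. It gives the time, the measured TCP pose, the force, the opening and the grip force at its end, in the units of the state.
- r.read_state(): the state, without advancing time (a new reading comes with each control period).
- r.capture(name): name is "side" or "top"; returns the picture (384x512x3 uint8, red, green, blue); there is no depth.
- r.get_calibration(name): a dict with "intrinsics" (3x3 intrinsics, pixels), "position" and "rotation" of the camera in the world. Camera axes: x right, y down, z forward; pixel columns grow to the right and rows downward; lengths in m; the calibration is good to about 2 mm. A picture is of the moment at which its call begins. get_calibration takes no time and is no camera call.
- r.sign_off(): hands the job in; it is judged then, once.
The state is a dict: "time": time; "joints": joint angles; "qvel": joint speeds; "joint_efforts": joint torques, N m; "eef_pos": TCP position; "eef_rot": TCP orientation; "wrist_force": force on the tool from outside, world axes, zero at the start; "torque": the same for the moment, N m; "opening": finger opening in m; "grip_force": force on a finger pad.
Only numpy, scipy, OpenCV 4.12 (cv2) and the standard library are available. Lean on these libraries where they do the work, as an engineer would, in place of code of your own. Each camera call takes 0.05 s, during which the arm holds its last target. There are 200 camera calls.

### The job

Clear the sorting tray: with your fingertips, sweep the four dried sweet-potato slices along the tray and off its open end, so that all four drop into the steel pan standing under that end. The slices are brittle: sweep them gently, and do not pick up, pinch or press down on any of them. Leave the jar and the measuring cup standing where they are on the tray.

Things in the scene. Friction and masses are not known exactly. Their poses are not given: they have to be found in the camera images.
- tray: Sorting tray, fixed: flat bright sheet-metal floor on a low tube frame, upper face 85 mm above the table. Origin on the table, z up, in the middle of the width. The floor reaches 150 mm to each side along the tray's x and 193 mm to the closed end along -y; these three sides have a rim 29 mm high. The end at +y is open, without a rim or step: its edge is at y = +155 mm.
- pan: Rectangular stainless pan, fixed, standing on the table under and beyond the tray's open end, 364 mm (its x) by 178 mm (its y) over the rim, 65 mm deep, inside 337 by 150 mm. Origin at the centre of its underside, z up; it stands about square to the tray, its origin about 210 mm from the tray's origin along the tray's +y, so that the open edge overhangs the inside of the pan by about 20 mm.
- slice1_c (a point): Hard dried sweet-potato slice 1 of 4: a round disc 46 mm in diameter and 8 mm thick, about 11 to 15 g, dull mauve with a darker skin, lying flat and loose on the tray's floor (all four are alike). The point is its centre, half-way up; z is the disc's axis.
- slice2_c (a point): Hard dried sweet-potato slice 2 of 4: a round disc 46 mm in diameter and 8 mm thick, about 11 to 15 g, dull mauve with a darker skin, lying flat and loose on the tray's floor (all four are alike). The point is its centre, half-way up; z is the disc's axis.
- slice3_c (a point): Hard dried sweet-potato slice 3 of 4: a round disc 46 mm in diameter and 8 mm thick, about 11 to 15 g, dull mauve with a darker skin, lying flat and loose on the tray's floor (all four are alike). The point is its centre, half-way up; z is the disc's axis.
- slice4_c (a point): Hard dried sweet-potato slice 4 of 4: a round disc 46 mm in diameter and 8 mm thick, about 11 to 15 g, dull mauve with a darker skin, lying flat and loose on the tray's floor (all four are alike). The point is its centre, half-way up; z is the disc's axis.
- jar_c (a point): Small glass sample jar with a steel lid, 44 mm in diameter, 50 mm high, loose, standing upright on the tray's floor among the slices. The point is its centre, half-way up; z along its axis.
- cup_c (a point): Small open steel measuring cup, 54 mm across the rim, 42 mm high, loose, standing upright on the tray's floor among the slices. The point is on its axis, half-way up; z along its axis.

How it is judged (in metres and radians):
At the end, for the whole second after the job is handed in: All four slices lie at rest inside the pan, their centres within its walls and lower than 50 mm above its underside; the jar and the cup stand upright on the tray within 20 mm of where they were (x of slice1_c in the frame of pan between -0.168 and 0.168 m and y of slice1_c in the frame of pan between -0.076 and 0.076 m and z of slice1_c in the frame of pan between 0 and 0.05 m and linear speed of each of slice1, slice2, slice3, slice4 below 0.02 m/s and x of slice2_c in the frame of pan between -0.168 and 0.168 m and y of slice2_c in the frame of pan between -0.076 and 0.076 m and z of slice2_c in the frame of pan between 0 and 0.05 m and x of slice3_c in the frame of pan between -0.168 and 0.168 m and y of slice3_c in the frame of pan between -0.076 and 0.076 m and z of slice3_c in the frame of pan between 0 and 0.05 m and x of slice4_c in the frame of pan between -0.168 and 0.168 m and y of slice4_c in the frame of pan between -0.076 and 0.076 m and z of slice4_c in the frame of pan between 0 and 0.05 m and distance of each of jar_c, cup_c from where it was at the start of the episode below 0.02 m and angle between each of jar_c, cup_c's own z axis and vertical below 0.2 rad); the robot touches nothing.
It fails at once if a slice is lifted: its centre more than 30 mm above the sorting tray's floor (z of any of slice1_c, slice2_c, slice3_c, slice4_c in the frame of tray above 0.115 m).
It fails at once if a slice is pinched or pressed hard enough to break it: more than 15 N from the fingers (contact force between the fingers and slice1 above 15 N or contact force between the fingers and slice2 above 15 N or contact force between the fingers and slice3 above 15 N or contact force between the fingers and slice4 above 15 N).
It fails at once if the jar or the cup on the tray is pushed more than 20 mm away or tipped over (distance of any of jar_c, cup_c from where it was at the start of the episode above 0.02 m or angle between any of jar_c, cup_c's own z axis and vertical above 0.35 rad).
It also fails if it takes over 67 s, if anything falls off the work surface, if the arm or the gripper's body presses on something with over 40 N, if the wrist force passes 120 N, or if a joint passes its speed limit or range.

## Working session

There is one attempt and no reset: what is moved stays moved. The work goes in short steps, Python scripts to look and compute and a shell command to move; the robot and the scene stay as the last step left them, time stands still between calls to the robot, and variables do not carry over. Pictures are saved under pics/ and viewed, at most 10 in all, crops included, and the job is handed in when it is done.

```bash
mkdir -p pics; ls; python3 - <<'E'
from plant import r
import cv2
for n in("top","side"):
    cv2.imwrite(f"pics/{n}0.png",r.capture(n)[:,:,::-1]); c=r.get_calibration(n); print(n,c)
s=r.read_state(); print(s["time"],s["eef_pos"],s["eef_rot"],s["opening"],r.tip_extent)
E
```

```text
pics
top {'intrinsics': array([[379.15154323,   0.        , 258.45499461],
       [  0.        , 379.15154323, 188.66378199],
       [  0.        ,   0.        ,   1.        ]]), 'position': array([0.52506284, 0.00455183, 0.78861257]), 'rotation': array([-176.91070576,    0.90909434,  -89.13900929])}
side {'intrinsics': array([[386.63303616,   0.        , 261.7769262 ],
       [  0.        , 386.63303616, 184.30651101],
       [  0.        ,   0.        ,   1.        ]]), 'position': array([ 0.52006458, -0.52006398,  0.48410105]), 'rotation': array([-126.86768138,   -1.10131641,   -5.28829113])}
0.1 [0.18986933 0.59505424 0.25550607] [-1.79909758e+02  1.05599877e-03  1.62311854e+02] 0.08547204290037663 0.025
```

View pics/top0.png

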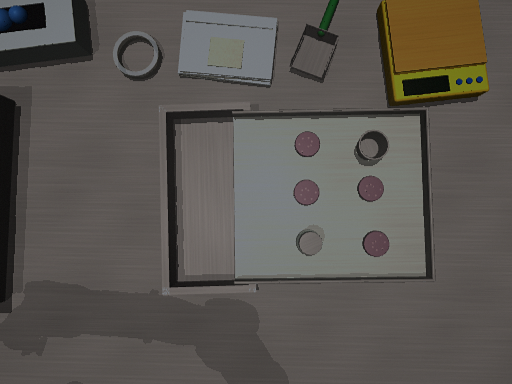

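View pics/side0.png

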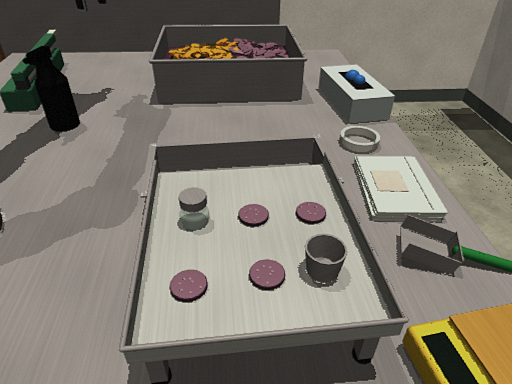

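The top view shows slices at about (307,144), (306,192), (371,188) and (376,243). The jar is near (311,242), the cup near (372,147), and the open edge is at column 233 with the pan to its left. The side view agrees.

```bash
cat > h.py <<'E'
from plant import r
import numpy as np, cv2
from scipy.spatial.transform import Rotation as R
def ray(n,uv,z):
    c=r.get_calibration(n); d=R.from_euler('xyz',c["rotation"],degrees=True).as_matrix()@np.linalg.inv(c["intrinsics"])@[*uv,1]
    p=np.array(c["position"]); return np.round(p+d*(z-p[2])/d[2],4)
def slices(n,z=.093):
    im=r.capture(n); hsv=cv2.cvtColor(im,cv2.COLOR_RGB2HSV)
    m=((hsv[...,0]>150)&(hsv[...,1]>50)&(hsv[...,2]>50)).astype(np.uint8)
    k,_,st,ce=cv2.connectedComponentsWithStats(cv2.morphologyEx(m,cv2.MORPH_CLOSE,np.ones((3,3))))
    for s,c in zip(st[1:],ce[1:]):
        if s[4]>60: print(n,"slice px",c.round(1),s[4],"xy",ray(n,c,z)[:2])
    return im
E
python3 - <<'E'
from h import *
slices("top"); slices("side")
for nm,uv,z in [("jar lid",(310,243),.135),("cup rim",(373,145),.127),("edge top",(234,118),.085),("edge bot",(234,276),.085),("floor TR",(420,117),.085),("floor BR",(424,275),.085),("pan in TL",(177,122),.06),("pan in BL",(177,278),.06)]: print(nm,ray("top",uv,z)[:2])
for nm,uv,z in [("jar lid",(193,194),.135),("cup rim",(325,250),.127)]: print("side",nm,ray("side",uv,z)[:2])
s=r.read_state();print(s["wrist_force"])
E
```

```text
top slice px [307.  143.6] 466 xy [ 0.6469 -0.0721]
top slice px [370.5 188.1] 481 xy [ 0.5663 -0.1888]
top slice px [306. 192.] 483 xy [ 0.5575 -0.0711]
top slice px [375.9 243.5] 491 xy [ 0.4658 -0.1985]
side slice px [257.3  49.4] 784 xy [0.627  0.7054]
side slice px [310.9 211.1] 443 xy [ 0.6452 -0.0753]
side slice px [253.1 213.5] 455 xy [ 0.5556 -0.0746]
side slice px [267. 273.] 761 xy [ 0.5647 -0.1919]
side slice px [188.1 284. ] 845 xy [ 0.4646 -0.2019]
jar lid [ 0.4684 -0.0741]
cup rim [ 0.64   -0.1837]
edge top [0.6952 0.0642]
edge bot [0.4015 0.0588]
floor TR [ 0.701 -0.283]
floor BR [ 0.4095 -0.288 ]
pan in TL [0.6921 0.1775]
pan in BL [0.3914 0.1695]
side jar lid [ 0.468  -0.0737]
side cup rim [ 0.6376 -0.1892]
[-0.01121731 -0.81248733  0.33023689]
```

```bash
python3 -m creep '[[[-0.3,0,0,0,0.12],[-0.3,0,0,0,0.12],[-0.3,0,0,0,0.12],[-0.3,0,0,0,0.12],[-0.3,0,0,0,0.12]]]'; python3 -m creep '[[[-0.3,0,0,0,0.12],[-0.3,0,0,0,0.12],[-0.3,0,0,0,0.12],[-0.3,0,0,0,0.12],[-0.3,0,0,0,0.12]]]'
```

```text
time: 0.62
eef_pos: [0.19, 0.5953, 0.256]
eef_rot: [-180.0, 0.0, 127.6]
wrist_force: [0.1, 0.1, 0.2]
opening: 0.0297
grip_force: 0.0
time: 1.03
eef_pos: [0.1899, 0.5953, 0.2561]
eef_rot: [-180.0, 0.0, 93.2]
wrist_force: [1.2, 0.8, 0.7]
opening: 0.03
grip_force: 0.0
```

```bash
python3 -m creep '[[[-0.3,-0.033,0.0175,0,0.04],[-0.3,-0.033,0.0175,0,0],[-0.3,-0.033,0.0175,0,0],[-0.3,-0.033,0.0175,0,0],[-0.3,-0.033,0.0175,0,0]]]' |tail -6; python3 -m creep '[[[-0.3,-0.033,0.0175,0,0],[-0.3,-0.033,0.0175,0,0],[-0.3,-0.033,0.0175,0,0],[-0.3,-0.033,0.0175,0,0],[-0.3,-0.033,0.0175,0,0]]]' ; python3 -m creep '[[[-0.3,-0.033,0.0175,0,0],[-0.3,-0.033,0.0175,0,0],[-0.3,-0.0275,0.0215,0,0],[-0.3,-0.0275,0.0215,0,0],[-0.3,-0.0275,0.0215,0,0]]]'; python3 -m creep '[[[-0.3,-0.0275,0.0215,0,0],[-0.3,-0.0275,0.0215,0,0],[-0.3,-0.0275,0.0215,0,0],[-0.3,-0.0275,0.0215,0,0],[-0.3,-0.0275,0.0215,0,0]]]'
```

```text
time: 1.45
eef_pos: [0.2828, 0.4314, 0.2561]
eef_rot: [-180.0, 0.0, 91.3]
wrist_force: [0.3, 0.1, -0.0]
opening: 0.0301
grip_force: 0.0
time: 1.87
eef_pos: [0.3739, 0.2684, 0.2564]
eef_rot: [180.0, -0.0, 91.3]
wrist_force: [1.0, -0.4, 0.4]
opening: 0.0301
grip_force: 0.0
time: 2.28
eef_pos: [0.4769, 0.1223, 0.2565]
eef_rot: [180.0, -0.0, 91.3]
wrist_force: [1.0, 1.6, 0.9]
opening: 0.0297
grip_force: 0.0
time: 2.7
eef_pos: [0.5875, -0.0127, 0.2562]
eef_rot: [-180.0, -0.0, 91.3]
wrist_force: [1.4, 0.7, -0.1]
opening: 0.03
grip_force: 0.0
```

```bash
python3 -m creep '[[[-0.3,-0.0278,0.014,0,0],[-0.3,-0.0278,0.014,0,0],[-0.3,-0.0278,0.014,0,0],[-0.3,-0.0278,0.014,0,0],[-0.3,0,0,0,0]]]' ; python3 -m creep '[[[-0.3,0,0,0.03,0],[-0.3,0,0,0.03,0],[-0.3,0,0,0.03,0],[-0.3,0,0,0.03,0],[-0.3,0,0,0.01,0]]]';python3 -m creep '[[[-0.3,0,0,0.005,0],[-0.3,0,0,0,0]]]'
python3 - <<'E'
from h import *
cv2.imwrite("pics/side1.png",cv2.resize(slices("side")[100:340,120:400],None,fx=2.5,fy=2.5,interpolation=2)[:,:,::-1])
E
```

```text
time: 3.12
eef_pos: [0.646, -0.1287, 0.2556]
eef_rot: [-180.0, 0.3, 90.9]
wrist_force: [-0.7, -1.5, -0.1]
opening: 0.0298
grip_force: 0.0
time: 3.53
eef_pos: [0.6427, -0.1202, 0.1216]
eef_rot: [-179.6, -0.1, 91.3]
wrist_force: [-1.2, 0.0, -0.3]
opening: 0.03
grip_force: 0.0
time: 3.7
eef_pos: [0.645, -0.1211, 0.1209]
eef_rot: [-179.9, -0.0, 91.3]
wrist_force: [0.5, 0.4, -0.3]
opening: 0.03
grip_force: 0.0
side slice px [257.6  49.5] 823 xy [0.6276 0.704 ]
side slice px [170.2  52. ] 63 xy [0.3581 0.6888]
side slice px [316.8 212.5] 221 xy [ 0.6538 -0.0792]
side slice px [253.  213.6] 460 xy [ 0.5554 -0.075 ]
side slice px [266.8 273.3] 780 xy [ 0.5645 -0.1924]
side slice px [188.  284.3] 869 xy [ 0.4645 -0.2024]
```

View pics/side1.png

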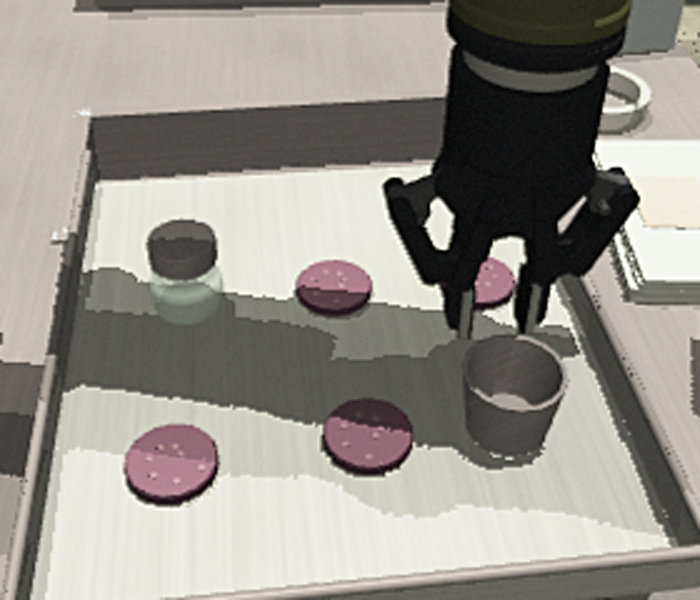

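The side crop shows the jaws between the cup and the far slice: tips at about (463,335) and (522,332) in the crop, with nothing touched. I'll lower onto the floor in small steps and watch the force.

```bash
python3 -c "
from h import *
for z in (.085,.09,.095,.1,.105): print(z,ray('side',(120+463/2.5,100+335/2.5),z))"
python3 -m creep '[[[-0.3,0,0,0.003,0],[-0.3,0,0,0.002,0],[-0.3,0,0,0,0]]]';python3 -m creep '[[[-0.3,0,0,0.002,0],[-0.3,0,0,0,0]]]'
```

```text
0.085 [ 0.6294 -0.1166  0.085 ]
0.09 [ 0.628  -0.1216  0.09  ]
0.095 [ 0.6267 -0.1267  0.095 ]
0.1 [ 0.6253 -0.1317  0.1   ]
0.105 [ 0.6239 -0.1368  0.105 ]
time: 4.0
eef_pos: [0.6455, -0.1213, 0.1171]
eef_rot: [179.9, 0.0, 91.3]
wrist_force: [-0.1, -0.2, 0.5]
opening: 0.0301
grip_force: 0.0
time: 4.17
eef_pos: [0.6452, -0.1212, 0.1145]
eef_rot: [180.0, 0.0, 91.3]
wrist_force: [0.1, 0.1, 0.3]
opening: 0.03
grip_force: 0.0
```

```bash
python3 -m creep '[[[-0.3,0,0,0.0015,0],[-0.3,0,0,0,0]]]'|grep -E "pos|force";python3 -m creep '[[[-0.3,0,0,0.0015,0],[-0.3,0,0,0,0]]]'|grep -E "pos|force"
```

```text
eef_pos: [0.6451, -0.1212, 0.1126]
wrist_force: [-1.0, 0.0, -0.4]
grip_force: 0.0
eef_pos: [0.645, -0.1212, 0.111]
wrist_force: [-0.2, 0.7, -0.4]
grip_force: 0.0
```

```bash
python3 -m creep '[[[-0.3,0,0,0.0015,0],[-0.3,0,0,0,0]]]'|grep -E "pos|force";python3 -m creep '[[[-0.3,0,0,0.001,0],[-0.3,0,0,0,0]]]'|grep -E "pos|force"
```

```text
eef_pos: [0.6452, -0.1213, 0.1098]
wrist_force: [0.4, -0.4, 0.2]
grip_force: 0.0
eef_pos: [0.6452, -0.1213, 0.1097]
wrist_force: [-2.1, 0.4, 7.2]
grip_force: 3.7
```

```bash
python3 -m creep '[[[-0.3,0,0,-0.004,0],[-0.3,0.003,0,0,0],[-0.3,0.005,0,0,0],[-0.3,0.005,0,0,0],[-0.3,0.005,0,0,0]]]'|grep -E "pos|force"; for i in 1 2; do python3 -m creep '[[[-0.3,0.005,0,0,0],[-0.3,0.005,0,0,0],[-0.3,0.005,0,0,0],[-0.3,0.005,0,0,0],[-0.3,0.005,0,0,0]]]'|grep -E "pos|force"; done
python3 - <<'E'
from h import *
slices("side");slices("top")
E
```

```text
eef_pos: [0.6446, -0.1022, 0.1125]
wrist_force: [-0.2, -0.8, -0.2]
grip_force: 0.0
eef_pos: [0.6442, -0.0776, 0.1128]
wrist_force: [-0.7, 0.6, 0.0]
grip_force: 0.0
eef_pos: [0.6436, -0.0528, 0.1128]
wrist_force: [-0.9, -0.1, -0.3]
grip_force: 0.0
side slice px [257.5  49.5] 817 xy [0.6274 0.7038]
side slice px [306.6 192.4] 230 xy [ 0.6472 -0.0284]
side slice px [253.2 213.5] 444 xy [ 0.5556 -0.0746]
side slice px [267.  273.3] 784 xy [ 0.5647 -0.1924]
side slice px [188.  284.2] 861 xy [ 0.4646 -0.2023]
```

The slice moves ahead of the jaws at low force, so I'll continue over the edge.

```bash
for i in 1 2 3 4 5; do python3 -m creep '[[[-0.3,0.005,0,0,0],[-0.3,0.005,0,0,0],[-0.3,0.005,0,0,0],[-0.3,0.005,0,0,0],[-0.3,0.005,0,0,0]]]'|grep -E "pos|wrist"; done
python3 - <<'E'
from h import *
im=slices("side");im2=slices("top")
cv2.imwrite("pics/s2.png",np.hstack([im[60:300,130:380],im2[90:330,150:400]])[:,:,::-1])
E
```

```text
eef_pos: [0.6431, -0.0276, 0.1128]
wrist_force: [-0.3, -0.1, 0.3]
eef_pos: [0.6425, -0.0027, 0.1128]
wrist_force: [-0.6, -1.0, -0.2]
eef_pos: [0.642, 0.0222, 0.1128]
wrist_force: [0.3, -0.5, 0.9]
eef_pos: [0.6414, 0.0472, 0.1128]
wrist_force: [-0.4, -0.1, -0.1]
eef_pos: [0.6409, 0.0723, 0.1128]
wrist_force: [-0.1, -0.1, 0.7]
side slice px [253.   49.2] 681 xy [0.6136 0.7078]
side slice px [253.1 213.5] 457 xy [ 0.5555 -0.0747]
side slice px [267.  273.1] 771 xy [ 0.5647 -0.1922]
side slice px [188.1 284.1] 854 xy [ 0.4646 -0.2021]
top slice px [370.5 188.2] 479 xy [ 0.5663 -0.1887]
top slice px [306.  192.2] 475 xy [ 0.5572 -0.0711]
top slice px [375.9 243.5] 489 xy [ 0.4658 -0.1985]
```

View pics/s2.png

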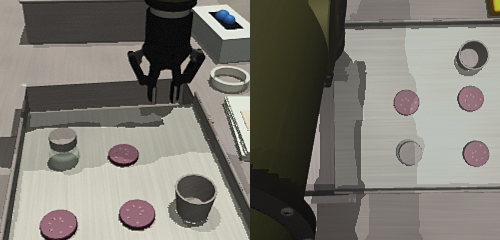

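The far-side slice has left the tray (none visible at its lane) and the rest are unmoved. Next is the near middle slice.

```bash
python3 -m creep '[[[-0.3,0,0,-0.025,0],[-0.3,0,0,-0.025,0],[-0.3,-0.0325,-0.0148,0,0],[-0.3,-0.0325,-0.0148,0,0],[-0.3,-0.0325,-0.0148,0,0]]]'|grep -E "pos|wrist"; python3 -m creep '[[[-0.3,-0.0325,-0.0148,0,0],[-0.3,-0.0325,-0.0148,0,0],[-0.3,-0.0325,-0.0148,0,0],[-0.3,0,0,0,0],[-0.3,0,0,0,0]]]'|grep -E "pos|wrist"
python3 - <<'E'
from h import *
im=slices("side");im2=slices("top")
cv2.imwrite("pics/s3.png",np.hstack([im[60:300,130:380],im2[90:330,150:400]])[:,:,::-1])
E
```

```text
eef_pos: [0.5983, -0.0276, 0.1633]
wrist_force: [0.5, -0.8, -0.5]
eef_pos: [0.5553, -0.1284, 0.1632]
wrist_force: [1.4, 0.8, 0.4]
side slice px [170.2  52.1] 62 xy [0.3582 0.6884]
side slice px [254.8 213.7] 396 xy [ 0.558  -0.0754]
side slice px [266.9 273.1] 772 xy [ 0.5646 -0.1921]
side slice px [188.  284.2] 859 xy [ 0.4645 -0.2022]
top slice px [221.8 152.6] 379 xy [0.6283 0.085 ]
top slice px [306. 192.] 485 xy [ 0.5575 -0.0712]
```

View pics/s3.png

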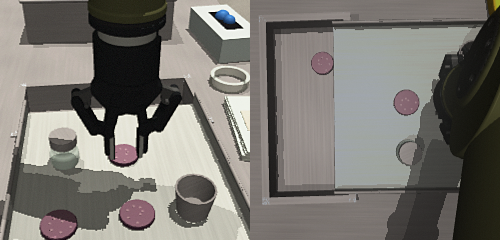

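Slice 1 lies in the pan at (222,152) in the top view. The jaws stand behind the second slice, so I'll lower and sweep.

```bash
python3 -m creep '[[[-0.3,0,0.002,0.02,0],[-0.3,0,0,0.02,0],[-0.3,0,0,0.0105,0],[-0.3,0,0,0,0],[-0.3,0,0,0,0]]]'|grep -E "pos|wrist"; for i in 1 2 3 4 5 6 7 8; do python3 -m creep '[[[-0.3,0.005,0,0,0],[-0.3,0.005,0,0,0],[-0.3,0.005,0,0,0],[-0.3,0.005,0,0,0],[-0.3,0.005,0,0,0]]]'|grep -E "pos|wrist"; done; python3 -m creep '[[[-0.3,0,0,0,0]]]' >/dev/null
python3 - <<'E'
from h import *
slices("side");slices("top")
E
```

```text
eef_pos: [0.5587, -0.1239, 0.1119]
wrist_force: [0.5, -0.3, -0.2]
eef_pos: [0.5579, -0.0992, 0.1125]
wrist_force: [-0.9, 0.2, -1.1]
eef_pos: [0.5573, -0.0747, 0.1123]
wrist_force: [1.3, -1.1, 0.1]
eef_pos: [0.5567, -0.0496, 0.1123]
wrist_force: [0.3, 0.0, 0.5]
eef_pos: [0.5562, -0.0246, 0.1123]
wrist_force: [-0.7, 0.0, 0.2]
eef_pos: [0.5556, 0.0003, 0.1123]
wrist_force: [-0.4, 0.2, -0.4]
eef_pos: [0.5551, 0.0253, 0.1123]
wrist_force: [-0.5, -0.1, -0.8]
eef_pos: [0.5545, 0.0504, 0.1123]
wrist_force: [-0.4, -0.2, -0.7]
eef_pos: [0.554, 0.0753, 0.1123]
wrist_force: [-0.0, -0.0, -0.0]
side slice px [277.9  50.6] 189 xy [0.6905 0.6916]
side slice px [266.9 273. ] 765 xy [ 0.5646 -0.192 ]
side slice px [188.1 284.1] 854 xy [ 0.4646 -0.2021]
top slice px [370.5 188.2] 479 xy [ 0.5663 -0.1887]
top slice px [376.  243.5] 489 xy [ 0.4658 -0.1985]
```

```bash
python3 -m creep '[[[-0.3,0,0,-0.025,0],[-0.3,0,0,-0.03,0],[-0.3,-0.0315,0,0,0],[-0.3,-0.0315,0,0,0],[-0.3,-0.0315,0,0,0]]]'|grep -E "pos|wrist"; python3 -m creep '[[[-0.3,-0.0315,0,0,0],[-0.3,-0.0315,0,0,0],[-0.3,-0.0315,0,0,0],[-0.3,-0.0315,0,0,0],[-0.3,-0.0315,0,0,0]]]'|grep -E "pos|wrist"; python3 -m creep '[[[-0.3,-0.0315,0,0,0],[-0.3,-0.0315,0,0,0],[-0.3,0,0,0,0],[-0.3,0,0,0,0]]]'|grep -E "pos|wrist"
python3 - <<'E'
from h import *
im=slices("side");im2=slices("top")
cv2.imwrite("pics/s4.png",np.hstack([im[60:340,120:390],im2[60:340,150:420]])[:,:,::-1])
E
```

```text
eef_pos: [0.5563, -0.0207, 0.168]
wrist_force: [0.6, -1.4, 0.3]
eef_pos: [0.5591, -0.1792, 0.1674]
wrist_force: [0.2, 0.1, 0.4]
eef_pos: [0.5599, -0.2433, 0.1672]
wrist_force: [0.6, 0.6, 0.3]
side slice px [170.   52.2] 64 xy [0.3578 0.6868]
side slice px [267.6 273.4] 660 xy [ 0.5655 -0.1927]
side slice px [187.7 284.7] 877 xy [ 0.4642 -0.2029]
top slice px [221.7 152.6] 380 xy [0.6283 0.0851]
top slice px [370.5 188.1] 480 xy [ 0.5663 -0.1888]
top slice px [221.5 194.5] 381 xy [0.5507 0.084 ]
top slice px [367.9 241. ] 109 xy [ 0.4701 -0.1839]
```

View pics/s4.png

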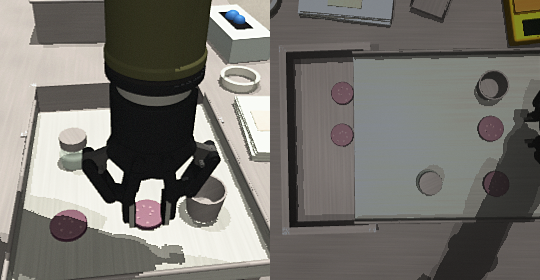

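The pan now holds two slices, at (342,93) and (342,134) in the crop. The jaws are behind the third, so I'll lower and sweep.

```bash
python3 -m creep '[[[-0.3,0,0.001,0.02,0],[-0.3,0,0,0.02,0],[-0.3,0,0,0.0145,0],[-0.3,0,0,0,0],[-0.3,0,0,0,0]]]'|grep -E "pos|wrist"; for i in 1 2 3 4 5 6; do python3 -m creep '[[[-0.3,0.005,0,0,0],[-0.3,0.005,0,0,0],[-0.3,0.005,0,0,0],[-0.3,0.005,0,0,0],[-0.3,0.005,0,0,0]]]'|grep -E "pos|wrist"; done
python3 - <<'E'
from h import *
slices("side");slices("top"); print(r.read_state()["time"])
E
```

```text
eef_pos: [0.562, -0.2384, 0.1124]
wrist_force: [-0.5, 0.7, -0.1]
eef_pos: [0.5615, -0.2142, 0.1131]
wrist_force: [1.0, 0.8, -0.0]
eef_pos: [0.5608, -0.1896, 0.1128]
wrist_force: [-0.2, -0.5, 0.8]
eef_pos: [0.5603, -0.1646, 0.1128]
wrist_force: [0.9, -0.7, 0.7]
eef_pos: [0.5597, -0.1396, 0.1128]
wrist_force: [-0.5, 0.0, 0.3]
eef_pos: [0.5591, -0.1146, 0.1128]
wrist_force: [0.1, -1.4, -0.1]
eef_pos: [0.5586, -0.0896, 0.1128]
wrist_force: [0.4, 0.3, -0.3]
side slice px [170.1  51.9] 62 xy [0.3579 0.6898]
side slice px [254.5 209. ] 339 xy [ 0.5584 -0.0642]
side slice px [188.1 284.2] 863 xy [ 0.4646 -0.2023]
top slice px [221.7 152.6] 379 xy [0.6282 0.0851]
top slice px [295.  190.8] 266 xy [ 0.5594 -0.0509]
top slice px [221.5 194.5] 382 xy [0.5506 0.0839]
17.5167
```

```bash
for i in 1 2 3 4 5 6 7; do python3 -m creep '[[[-0.3,0.005,0,0,0],[-0.3,0.005,0,0,0],[-0.3,0.005,0,0,0],[-0.3,0.005,0,0,0],[-0.3,0.005,0,0,0]]]'|grep -E "pos|wrist"; done
for i in 1 2 3; do python3 -m creep '[[[-0.3,0,0,-0.01,0.1055],[-0.3,0,0,-0.01,0.1055],[-0.3,0,0,-0.01,0.1055],[-0.3,0,0,-0.01,0.1055],[-0.3,0,0,-0.01,0.1055]]]'|grep -E "eef"; done;  python3 -m creep '[[[-0.3,0,0,0,0]]]'
python3 - <<'E'
from h import *
slices("side");slices("top"); print(r.read_state()["joints"])
E
```

```text
eef_pos: [0.558, -0.0645, 0.1128]
wrist_force: [0.0, 0.7, 0.2]
eef_pos: [0.5575, -0.0396, 0.1128]
wrist_force: [0.1, -0.2, -1.1]
eef_pos: [0.557, -0.0146, 0.1128]
wrist_force: [0.5, -0.3, -0.2]
eef_pos: [0.5564, 0.0104, 0.1128]
wrist_force: [-0.2, -0.5, -0.1]
eef_pos: [0.5558, 0.0353, 0.1128]
wrist_force: [0.7, -0.4, 0.8]
eef_pos: [0.5553, 0.0604, 0.1128]
wrist_force: [-0.1, 1.4, -0.3]
eef_pos: [0.5548, 0.0853, 0.1128]
wrist_force: [0.5, 1.1, 0.1]
eef_pos: [0.5547, 0.0851, 0.1633]
eef_rot: [-180.0, -0.0, 60.7]
eef_pos: [0.5547, 0.0852, 0.2133]
eef_rot: [-180.0, -0.0, 30.5]
eef_pos: [0.5546, 0.0852, 0.2633]
eef_rot: [-180.0, 0.0, 0.3]
time: 21.77
eef_pos: [0.5555, 0.085, 0.2643]
eef_rot: [-180.0, -0.1, 0.3]
wrist_force: [0.8, 0.5, 0.2]
opening: 0.0299
grip_force: 0.0
side slice px [269.9  50.4] 402 xy [0.6656 0.6941]
side slice px [188.1 284. ] 846 xy [ 0.4646 -0.2019]
top slice px [223.9 152. ] 296 xy [0.6295 0.0811]
top slice px [225.9 199.4] 162 xy [0.5419 0.0757]
top slice px [375.9 243.5] 487 xy [ 0.4658 -0.1985]
[-42.57699041  30.24997185  50.92066973  95.72769219 -25.28226143
  66.26671335 -74.24082877]
```

```bash
python3 -m creep '[[[-0.3,-0.0144,0.0317,0,0],[-0.3,-0.0144,0.0317,0,0],[-0.3,-0.0144,0.0317,0,0],[-0.3,-0.0144,0.0317,0,0],[-0.3,-0.0144,0.0317,0,0]]]'|grep -E "eef"; python3 -m creep '[[[-0.3,-0.0144,0.0317,0,0],[-0.3,-0.0144,0.0317,0,0],[-0.3,-0.0144,0.0317,0,0],[-0.3,-0.0144,0.0317,0,0],[-0.3,0,0,0,0]]]'|grep -E "eef"; python3 -m creep '[[[-0.3,0,0,0.03,0],[-0.3,0,0,0.03,0],[-0.3,0,0,0.03,0],[-0.3,0,0,0,0],[-0.3,0,0,0,0]]]'|grep -E "eef"
python3 - <<'E'
from h import *
im=slices("side");im2=slices("top")
cv2.imwrite("pics/s5.png",np.hstack([im[60:340,80:390],im2[60:340,150:440]])[:,:,::-1])
E
```

```text
eef_pos: [0.4832, -0.0754, 0.2621]
eef_rot: [-180.0, 0.1, 0.8]
eef_pos: [0.4241, -0.2082, 0.2632]
eef_rot: [179.8, 0.0, 0.2]
eef_pos: [0.4272, -0.2013, 0.172]
eef_rot: [-179.9, 0.2, 0.7]
side slice px [257.5  49.5] 815 xy [0.6273 0.7038]
side slice px [169.9  52. ] 61 xy [0.3573 0.689 ]
side slice px [188.1 284.2] 856 xy [ 0.4646 -0.2022]
top slice px [221.8 152.7] 381 xy [0.6282 0.085 ]
top slice px [222.5 194.5] 429 xy [0.5507 0.0821]
top slice px [376.  243.6] 489 xy [ 0.4657 -0.1986]
```

View pics/s5.png

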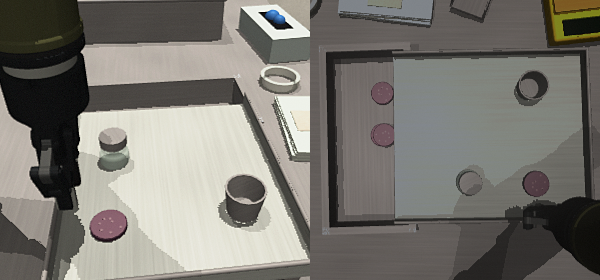

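Three slices are off the tray, the third apparently lying on the second in the pan. The jaws are beside the last one at its wall side, so I'll lower carefully.

```bash
python3 -m creep '[[[-0.3,0,0,0.015,0],[-0.3,0,0,0.015,0],[-0.3,0,0,0.005,0],[-0.3,0,0,0,0],[-0.3,0,0,0,0]]]'|grep -E "eef|wrist"; python3 -m creep '[[[-0.3,0,0,0.01,0],[-0.3,0,0,0.01,0],[-0.3,0,0,0.004,0],[-0.3,0,0,0,0],[-0.3,0,0,0,0]]]'|grep -E "eef|wrist"
python3 - <<'E'
from h import *
slices("side")
E
```

```text
eef_pos: [0.4286, -0.2021, 0.1388]
eef_rot: [180.0, -0.1, 0.6]
wrist_force: [-0.7, -0.2, 0.2]
eef_pos: [0.4278, -0.2018, 0.1135]
eef_rot: [-180.0, 0.1, 0.6]
wrist_force: [-0.1, -0.0, -0.2]
side slice px [257.5  49.6] 820 xy [0.6275 0.7037]
side slice px [170.2  52. ] 63 xy [0.3581 0.6888]
side slice px [188.1 284.2] 859 xy [ 0.4647 -0.2023]
```

```bash
for i in 1 2 3 4; do python3 -m creep '[[[-0.3,0.005,0,0,0],[-0.3,0.005,0,0,0],[-0.3,0.005,0,0,0],[-0.3,0.005,0,0,0],[-0.3,0.005,0,0,0]]]'|grep -E "pos|wrist"; done
python3 -m creep '[[[-0.3,-0.004,0,0,0],[-0.3,-0.006,0,0,0],[-0.3,0,0,-0.02,0],[-0.3,0,0,-0.03,0],[-0.3,0,0,-0.03,0]]]'|grep -E "pos|wrist"
for i in 1 2 3; do python3 -m creep '[[[-0.3,0,0,0,-0.1055],[-0.3,0,0,0,-0.1055],[-0.3,0,0,0,-0.1055],[-0.3,0,0,0,-0.1055],[-0.3,0,0,0,-0.1055]]]'|grep eef; done
python3 - <<'E'
from h import *
slices("side");slices("top"); print(r.read_state()["time"])
E
```

```text
eef_pos: [0.4539, -0.2015, 0.1138]
wrist_force: [0.4, 0.3, 0.3]
eef_pos: [0.4786, -0.2012, 0.1138]
wrist_force: [-0.5, -0.2, 0.6]
eef_pos: [0.5036, -0.201, 0.1138]
wrist_force: [-1.1, 0.6, -0.4]
eef_pos: [0.5286, -0.2007, 0.1138]
wrist_force: [0.2, -0.7, -0.5]
eef_pos: [0.5163, -0.2008, 0.1941]
wrist_force: [1.2, -0.3, 1.0]
eef_pos: [0.517, -0.2009, 0.1939]
eef_rot: [-180.0, 0.0, 31.1]
eef_pos: [0.5169, -0.201, 0.1938]
eef_rot: [-180.0, 0.0, 61.3]
eef_pos: [0.5169, -0.201, 0.1937]
eef_rot: [-180.0, -0.0, 91.5]
side slice px [275.6  50.4] 266 xy [0.6835 0.6931]
side slice px [261.4 280.2] 817 xy [ 0.5565 -0.203 ]
top slice px [221.8 152.6] 379 xy [0.6283 0.085 ]
top slice px [375.7 192. ] 424 xy [ 0.5593 -0.1983]
top slice px [222.5 194.5] 428 xy [0.5507 0.0822]
27.5333
```

```bash
python3 -m creep '[[[-0.3,-0.0163,0.0117,0,0],[-0.3,-0.0163,0.0117,0,0],[-0.3,-0.0163,0.0117,0,0],[-0.3,0,0,0,0],[-0.3,0,0,0,0]]]'|grep -E "eef"; python3 -m creep '[[[-0.3,0,0,0.025,0],[-0.3,0,0,0.025,0],[-0.3,0,0,0.01,0],[-0.3,0,0,0,0],[-0.3,0,0,0,0]]]'|grep -E "eef|wrist"
python3 -m creep '[[[-0.3,0,0,0.01,0],[-0.3,0,0,0.007,0],[-0.3,0,0,0.004,0],[-0.3,0,0,0,0],[-0.3,0,0,0,0]]]'|grep -E "eef|wrist"
python3 - <<'E'
from h import *
slices("side");slices("top")
E
```

```text
eef_pos: [0.5537, -0.2498, 0.1934]
eef_rot: [-179.9, 0.0, 91.0]
eef_pos: [0.5538, -0.2485, 0.134]
eef_rot: [-179.9, -0.0, 91.2]
wrist_force: [0.9, -0.1, 1.0]
eef_pos: [0.5542, -0.249, 0.1127]
eef_rot: [-180.0, -0.0, 91.2]
wrist_force: [-0.5, 0.9, -0.8]
side slice px [170.   52.2] 64 xy [0.3578 0.6868]
side slice px [264.3 287.6] 336 xy [ 0.559  -0.2148]
top slice px [221.7 152.6] 379 xy [0.6283 0.0851]
top slice px [376.5 192.8] 485 xy [ 0.558  -0.1997]
top slice px [222.5 194.5] 429 xy [0.5507 0.0821]
```

```bash
for i in 1 2 3 4 5 6 7; do python3 -m creep '[[[-0.3,0.005,0,0,0],[-0.3,0.005,0,0,0],[-0.3,0.005,0,0,0],[-0.3,0.005,0,0,0],[-0.3,0.005,0,0,0]]]'|grep -E "pos|wrist"; done
python3 - <<'E'
from h import *
slices("side");slices("top"); print(r.read_state()["time"])
E
```

```text
eef_pos: [0.5538, -0.2231, 0.1129]
wrist_force: [-0.5, -0.3, 0.0]
eef_pos: [0.5532, -0.1984, 0.1128]
wrist_force: [0.0, -0.3, -0.4]
eef_pos: [0.5526, -0.1735, 0.1128]
wrist_force: [-0.0, -0.2, 0.9]
eef_pos: [0.5521, -0.1485, 0.1128]
wrist_force: [0.6, -0.9, -0.1]
eef_pos: [0.5515, -0.1235, 0.1128]
wrist_force: [-0.4, -0.6, 0.5]
eef_pos: [0.551, -0.0985, 0.1128]
wrist_force: [0.1, -0.5, 0.3]
eef_pos: [0.5504, -0.0735, 0.1128]
wrist_force: [0.7, 0.2, 0.2]
side slice px [248.4 202.6] 319 xy [ 0.5501 -0.048 ]
top slice px [221.8 152.7] 381 xy [0.6281 0.085 ]
top slice px [222.5 194.5] 428 xy [0.5507 0.0821]
top slice px [282.7 194.8] 116 xy [ 0.5517 -0.0284]
31.9
```

```bash
for i in 1 2 3 4 5 6; do python3 -m creep '[[[-0.3,0.005,0,0,0],[-0.3,0.005,0,0,0],[-0.3,0.005,0,0,0],[-0.3,0.005,0,0,0],[-0.3,0.005,0,0,0]]]'|grep -E "pos|wrist"; done
python3 -m creep '[[[-0.3,0.005,0,0,0],[-0.3,0,0,-0.02,0],[-0.3,0,0,-0.03,0],[-0.3,0,0,-0.03,0],[-0.3,-0.03,0,-0.02,0]]]'|grep pos; for i in 1 2; do python3 -m creep '[[[-0.3,-0.035,0,0,0],[-0.3,-0.035,0,0,0],[-0.3,-0.035,0,0,0],[-0.3,-0.03,0,0,0],[-0.3,0,0,0,0]]]'|grep pos; done
python3 - <<'E'
from h import *
im=slices("side");im2=slices("top")
a=cv2.resize(im2[90:310,150:300],None,fx=2,fy=2,interpolation=2)
b=im[60:340,100:390]
o=np.zeros((440,600,3),np.uint8);o[:,:300]=a;o[:280,300:590]=b
cv2.imwrite("pics/s6.png",o[:,:,::-1]); print(r.read_state()["time"])
E
```

```text
eef_pos: [0.5498, -0.0484, 0.1128]
wrist_force: [-0.2, 0.3, -0.0]
eef_pos: [0.5493, -0.0235, 0.1128]
wrist_force: [-0.4, -0.4, -0.3]
eef_pos: [0.5488, 0.0015, 0.1128]
wrist_force: [-0.6, -0.8, -1.1]
eef_pos: [0.5482, 0.0265, 0.1128]
wrist_force: [0.8, -0.6, 0.4]
eef_pos: [0.5477, 0.0515, 0.1128]
wrist_force: [0.7, -0.0, -0.2]
eef_pos: [0.5471, 0.0764, 0.1128]
wrist_force: [-0.7, 0.1, -0.0]
eef_pos: [0.5483, 0.0574, 0.2147]
eef_pos: [0.5499, -0.0918, 0.2135]
eef_pos: [0.5522, -0.2266, 0.2132]
side slice px [170.   52.2] 64 xy [0.3578 0.6868]
top slice px [221.7 152.6] 381 xy [0.6283 0.0851]
top slice px [221.9 195.2] 469 xy [0.5495 0.0833]
35.75
```

View pics/s6.png

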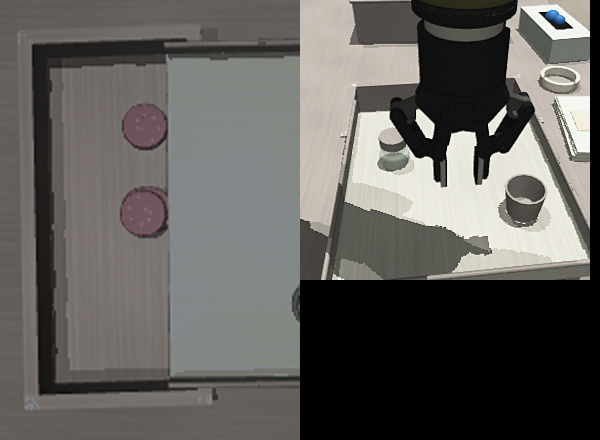

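The tray holds only the jar and the cup, both in place. The pan holds one slice at crop (145,127) and a stack at (144,212). Handing in.

```bash
python3 -c "
from plant import r
print(r.sign_off())"
```

```text
the job is handed in; nothing more can be done
None
```

I swept all four slices off the open end into the pan and handed the job in at about 36 s of the 67 s allowed; sign-off gave no verdict, the last view showed one slice and what looks like a stack of the other three in the pan, and the jar and cup look to be standing where they were.

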